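# Dial in the decade box

## Task

Set the three-dial decade resistance box on the bench for the next load test: turn the middle dial down, counterclockwise, to 3 and the right dial up, clockwise, to 6. The scale bears no figures, so count clicks: each dial is at 0 on its counterclockwise end stop (the long tick at lower left) and goes up by one with each click clockwise; leave each dial clicked in, its pointer on the tick. Leave the left dial and the things lying about on the bench as they are, and let go of the dials.

Things in the scene. Friction and masses are not known exactly. Their poses are not given: they have to be found in the camera images.
- decade_box: grey case fixed to the bench, 150 mm deep (x), 230 wide (y), 107 high at the back; its aluminium panel rises at 35 degrees from 30 mm high at the front edge. Origin under its middle at bench level; x to the back, y to the left end. Three like dials 72 mm apart on the panel; round each ten ticks, 0 the longer, at lower left; three 22 mm binding posts on the flat top at the back
- middle_dial (a joint): angle of the middle dial (rad): 0 at its counterclockwise end stop, growing clockwise as seen facing the panel; one click = 0.524 (30 degrees), positions 0 to 9 (4.71). A sprung ball pulls a dial that is let go into the nearest click (within 0.05 rad of halfway between two it may stay there); about 0.12 N m takes it over to the next. Starts clicked in at one of 5 to 7; 3 is 1.571
- right_dial (a joint): angle of the right dial (rad): 0 at its counterclockwise end stop, growing clockwise as seen facing the panel; one click = 0.524 (30 degrees), positions 0 to 9 (4.71). A sprung ball pulls a dial that is let go into the nearest click (within 0.05 rad of halfway between two it may stay there); about 0.12 N m takes it over to the next. Starts clicked in at one of 2 to 4; 6 is 3.142
- left_dial (a joint): angle of the left dial (rad): 0 at its counterclockwise end stop, growing clockwise as seen facing the panel; one click = 0.524 (30 degrees), positions 0 to 9 (4.71). A sprung ball pulls a dial that is let go into the nearest click (within 0.05 rad of halfway between two it may stay there); about 0.12 N m takes it over to the next. To be left alone, wherever it starts
- middle_dial_grip (a point): point on the middle dial's axis, 15 mm out from the panel; z points out of the panel along the axis (35 degrees from vertical), x along the grip bar to its pointer end (white line). Black knob: round skirt 43 mm across, top 9 mm below this point; on it a straight bar 42 mm long (x), 11 mm wide (y), from 9 mm below to 9 mm above this point
- right_dial_grip (a point): point on the right dial's axis, 15 mm out from the panel; z points out of the panel along the axis (35 degrees from vertical), x along the grip bar to its pointer end (white line). Black knob: round skirt 43 mm across, top 9 mm below this point; on it a straight bar 42 mm long (x), 11 mm wide (y), from 9 mm below to 9 mm above this point
- left_dial_tip (a point): point on top of the left dial's bar at its pointer end, 20 mm from the dial's axis and 25 mm out from the panel
- screwdriver_teal: bystander: small screwdriver with teal handle, 162 mm long, 18 mm high, lying in front of the box; origin under its middle, long axis y
- tape_board: bystander: bare green circuit board 36 x 60 x 5 mm lying in front of the box; origin under its middle
- small_board: bystander: small green circuit board 34 x 58 x 10 mm beside the box's right end; origin under its middle
- side_cutters: bystander: side cutters with red grips, 113 mm long, 10 mm high, on the bench to the right of the box; origin under the middle
- bit_box: bystander: dark teal-lidded bit box 42 x 75 x 20 mm, on the bench left of the box; origin under the middle
- flux_tin: bystander: round flux tin 79 mm across, 24 mm high, on the bench left of the box; origin under the middle

How it is judged:
By the outcome, as a careful person would: the job done as asked, in the order asked, and still so for the second after the job is handed in, with the robot touching nothing.
It also fails if it takes over 70 s, if anything falls off the work surface, if the arm or the gripper's body presses on something with over 40 N, if the wrist force passes 120 N, or if a joint passes its speed limit or range.

## Robot

A 7-joint arm with a two-finger parallel gripper is mounted at the origin on a cart in front of the work surface, level with it; the furniture and walls round the work are solid. World frame = base frame: x ahead of the robot, y to its left, z up, the work surface at z = 0. Lengths are in m, angles in degrees, forces in N, time in s.
With the tool pointing down it reaches from about 0.425 to 0.95 m from the base axis. Payload 4.7 kg.
Tool frame: the origin (TCP) lies at the very end of the fingers, on their centre line; the grasp point (between the pads) lies 19 mm behind it (env.grip_depth is the z of the grasp point in the tool frame, in m); z points along the fingers, y is the line along which they close (so a half turn about z gives the same grasp; the last joint's range is limited). The gripper opens to 87 mm and grips with 3 to 60 N. Pads are 19 mm wide; open, the fingers measure 117 mm over their backs; the gripper's body (75 mm by 190 mm) begins 51 mm behind the grasp point.
Start: joints at [67.844, 26.849, -2.785, 87.806, 1.381, 65.374, -4.715], TCP at [0.236, -0.632, 0.223] pointing down, gripper open.
Joint ranges: [-148.3, 148.3], [-19.14, 114.17], [-79.39, 73.82], [5.75, 140.21], [-59.74, 239.74], [12.07, 113.84], [-152.46, 152.46]. Speed limits (degrees/s): [147.25, 147.25, 180, 180, 180, 180, 180].

## Interface

Orientations are given as a 3x3 rotation matrix whose columns are the frame's x, y, z axes.
In Python, from plant import env gives the robot as it stands.
- The arm moves only by the tool carry_out, never from a script. Its argument "targets" is a list of rows, each a list of 7 numbers: the shift along the tool's x, y, z in m, then the turn, a rotation vector about the tool's x, y, z in rad, then the closure, from 0 (fully open) to 1 (shut). In form: [[tx, ty, tz, wx, wy, wz, gripper], ...]. A call has 1 to 10 rows; each row shifts and turns the commanded pose from where the row before left it, along the tool's axes as they then stand; what a row does not reach is not made up. A row lasts 1/8 s, in which the tool goes at most 62.5 mm and 10.7 degrees, less where a joint would pass 70% of its speed; a pose out of reach is approached as far as the arm can. A call with a gripper value outside its range is refused whole. The fingers move at their own pace and stop on an object; "newtons" is the grip in N (left out, the last holds). Time passes only in rows, so rows that do not move let the fingers close. It gives the time, the measured TCP pose, the force, the opening and the grip force at its end, in the units of the state.
- env.observe(): the state, without advancing time (a new reading comes with each control period).
- env.capture(name): name is "scene" or "top" or "wrist"; returns the picture (400x640x3 uint8, red, green, blue); there is no depth.
- env.camera_info(name): a dict with "vfov" (degrees; the focal length in pixels is half the picture's height over the tangent of half this angle, whatever the lens; pixels are square), "cx", "cy" (the principal point, pixels), "R" (3x3) and "t" (3): a world point X has camera coordinates R X + t. Camera axes: x right, y down, z forward; pixel columns grow to the right and rows downward; lengths in m; the calibration is good to about 2 mm. The wrist camera is an equidistant fisheye: a pixel r from the principal point sees the ray r / f radians off the axis. A picture is of the moment at which its call begins: read the wrist's pose just before it. camera_info takes no time and is no camera call; for the wrist camera it gives the pose at the moment of the call.
- env.job_done(): hands the job in; it is judged then, once.
Trained networks look in the newest picture that a camera, given by its name, has taken for a name from the list of things; names that differ only in an ending like _2 or _b are one class to them, and where a whole thing is asked for, a point or a joint stands for the part that bears it (a point fixed in the world has none). Each returns a list of dicts, best first, with "confidence" (0 to 1); they miss things now and then, are a little off and sometimes report something else, mostly with a low value. They report only what shows in the picture. A call takes as long as a camera call.
- env.find_in(thing, camera): "bbox" ([centre column, centre row, width, height] in pixels, round what is visible of it).
- env.regions_of(thing, camera): "region" (400x640 bool, what is visible of it) and "bbox" ([centre column, centre row, width, height] in pixels, round what is visible of it).
- env.landmark_of(thing, camera): "pixel" ([column, row] in pixels: a listed point, or the origin of a listed thing).
The state is a dict: "time": time; "joints": joint angles; "joint_velocities": joint speeds; "effort": joint torques, N m; "ee_pos": TCP position; "tool_rot": TCP orientation; "force": force on the tool from outside, world axes, zero at the start; "torque": the same for the moment, N m; "finger_gap": finger opening in m; "finger_force": force on a finger pad.
Only numpy, scipy, OpenCV 4.12 (cv2) and the standard library are available. Lean on these libraries where they do the work, as an engineer would, in place of code of your own. Each camera call takes 0.05 s, during which the arm holds its last target. There are 200 camera calls.

## Working session

There is one attempt and no reset: what is moved stays moved. The work goes in short steps, Python scripts to look and compute and a tool call to move; the robot and the scene stay as the last step left them, time stands still between calls to the robot, and variables do not carry over. Pictures are saved under pics/ and viewed, at most 10 in all, crops included, and the job is handed in when it is done.

Besides the shell and the picture viewer there is one more tool, called after ">>>" as name(argument=value, ...), one argument or row to a line, values as JSON. carry_out: Moves the arm, as the interface text tells. Its arguments: {"type":"object","properties":{"targets":{"type":"array","items":{"type":"array","items":{"type":"number"}}},"newtons":{"type":"number"}},"required":["targets"]}

```bash
mkdir -p pics; ls
python3 - <<'E'
from plant import env
import cv2,numpy as np
for c in("scene","top"):
    im=env.capture(c);cv2.imwrite(f"pics/{c}0.png",im[:,:,::-1])
    i=env.camera_info(c);print(c,i["vfov"],i["cx"],i["cy"],np.round(i["R"],3).tolist(),np.round(i["t"],3))
    for n in("middle_dial_grip","right_dial_grip","left_dial_tip","decade_box"):
        print(n,[(np.round(d["pixel"],1),round(d["confidence"],2)) for d in env.landmark_of(n,c)[:3]])
print(env.grip_depth,env.observe()["time"])
E
```

```text
pics
scene 42.2140012665195 319.71620721896767 205.51932537151723 [[-0.914, -0.406, -0.004], [-0.228, 0.52, -0.823], [0.337, -0.751, -0.568]] [0.285 0.319 0.906]
middle_dial_grip [(array([314.1, 196.4]), 0.69)]
right_dial_grip [(array([336.5, 184.3]), 0.62)]
left_dial_tip [(array([284.6, 195.5]), 0.81)]
decade_box [(array([306.5, 215.5]), 0.96)]
top 52.38566400110439 318.40077724790103 200.78851676007358 [[-0.011, -1.0, -0.0], [-0.986, 0.011, -0.165], [0.165, -0.002, -0.986]] [-0.285  0.472  0.976]
middle_dial_grip [(array([331.9, 193.9]), 0.67)]
right_dial_grip [(array([447.8, 204.5]), 0.69), (array([358.7, 209.4]), 0.67)]
left_dial_tip [(array([314.3, 170.9]), 0.82)]
decade_box [(array([338.3, 190.8]), 0.95)]
-0.0187 0.5
```

View pics/top0.png

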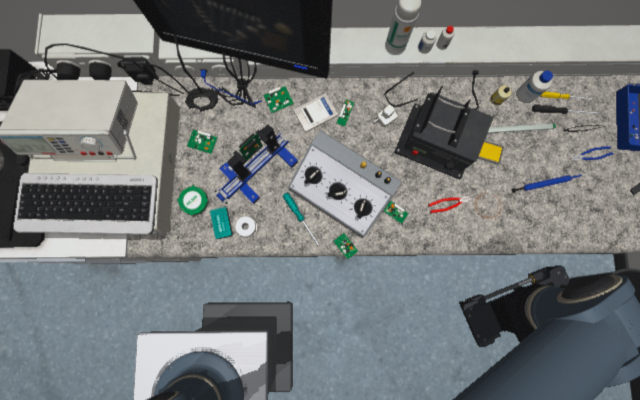

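View pics/scene0.png

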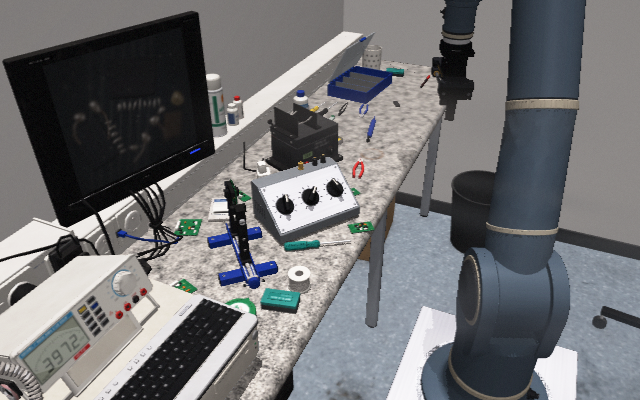

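The top view shows the box with its dials at (313,175), (338,191) and (364,208). The scene view shows them at (285,205), (311,197) and (335,188). Next I'll triangulate these.

```bash
cat > h.py <<'E'
from plant import env
import cv2,numpy as np
from scipy.spatial.transform import Rotation as Rot
def ray(c,p,i=None):
    i=i or env.camera_info(c);f=200/np.tan(np.radians(i["vfov"]/2));R=np.array(i["R"])
    d=np.array([p[0]-i["cx"],p[1]-i["cy"]])/f
    if c=="wrist":
        r=np.hypot(*d);v=np.r_[d/r*np.sin(r),np.cos(r)] if r>1e-9 else np.r_[0,0,1.]
    else: v=np.r_[d,1];v/=np.linalg.norm(v)
    return -R.T@np.array(i["t"]),R.T@v
def proj(c,X,i=None):
    i=i or env.camera_info(c);f=200/np.tan(np.radians(i["vfov"]/2))
    v=np.array(i["R"])@X+i["t"]
    if c=="wrist":
        r=np.hypot(v[0],v[1]);k=f*np.arctan2(r,v[2])/r;return np.array([i["cx"]+k*v[0],i["cy"]+k*v[1]])
    return np.array([i["cx"]+f*v[0]/v[2],i["cy"]+f*v[1]/v[2]])
def tri(rs):
    A=np.zeros((3,3));b=np.zeros(3)
    for o,d in rs:
        P=np.eye(3)-np.outer(d,d);A+=P;b+=P@o
    X=np.linalg.solve(A,b);return X,max(np.linalg.norm((np.eye(3)-np.outer(d,d))@(X-o)) for o,d in rs)
def move(Xt,Rt):  # tool-frame shift and rotvec from the present pose
    s=env.observe();R=np.array(s["tool_rot"]);return R.T@(np.array(Xt)-s["ee_pos"]),Rot.from_matrix(R.T@Rt).as_rotvec()
E
python3 - <<'E'
from h import *
T=[(313,175),(338,191),(364,208)];S=[(285,205),(311,197),(335,188)]
P=[tri([ray("top",a),ray("scene",b)]) for a,b in zip(T,S)]
for p,e in P:print(np.round(p,3),round(e,4))
d=P[0][0]-P[2][0];print(np.linalg.norm(d),np.degrees(np.arctan2(d[1],d[0]))-90)
s=env.observe();print(np.round(s["tool_rot"],3).tolist(),s["ee_pos"])
i=env.camera_info("wrist");R=np.array(i["R"]);Rt=np.array(s["tool_rot"])
print("cam in tool",Rt.T@(-R.T@i["t"]-s["ee_pos"]),(R@Rt).round(3).tolist(),i["vfov"])
E
```

```text
[ 0.528 -0.278  0.068] 0.0008
[ 0.487 -0.339  0.065] 0.0014
[ 0.446 -0.4    0.066] 0.0005
0.1470443114408992 -33.647885832771
[[0.937, 0.35, 0.0], [0.35, -0.937, 0.0], [0.0, -0.0, -1.0]] [ 0.23645375 -0.6322162   0.22254463]
cam in tool [ 7.95873004e-02 -1.34073345e-04 -1.62429495e-01] [[-0.0, 1.0, -0.001], [-0.957, -0.001, -0.289], [-0.289, 0.001, 0.957]] 65.70646984690485
```

```bash
cat >> h.py <<'E'
yaw=np.radians(-33.6)
xb=np.array([np.cos(yaw),np.sin(yaw),0]);yb=np.array([-np.sin(yaw),np.cos(yaw),0]);a=np.radians(35)
n=np.array([0,0,1])*np.cos(a)-xb*np.sin(a); u=xb*np.cos(a)+np.array([0,0,1])*np.sin(a)
R0=np.c_[u,-yb,-n]   # tool x up-slope, y to the right, z into the panel
E
python3 - <<'E'
from h import *
M=np.array([.487,-.339,.066])
t,w=move(M+.13*n,R0);print(t.round(3),w.round(3),np.degrees(np.linalg.norm(w)))
s=env.observe();R=np.array(s["tool_rot"]);print(np.linalg.det(R0))
# 8 equal body-frame rows: shift each = R_k^T dX
from scipy.spatial.transform import Rotation as Q
N=9
for k in range(N):print((Q.from_rotvec(w*k/N).inv().apply(t)/N).round(4),(w/N).round(4))
E
```

```text
[ 0.294 -0.247  0.05 ] [-0.288  0.564  0.914] 63.70943095065346
1.0
[ 0.0326 -0.0275  0.0056] [-0.032   0.0627  0.1015]
[ 0.0293 -0.0308  0.0066] [-0.032   0.0627  0.1015]
[ 0.0256 -0.0338  0.0073] [-0.032   0.0627  0.1015]
[ 0.0215 -0.0365  0.0076] [-0.032   0.0627  0.1015]
[ 0.0172 -0.0387  0.0076] [-0.032   0.0627  0.1015]
[ 0.0127 -0.0404  0.0073] [-0.032   0.0627  0.1015]
[ 0.0081 -0.0417  0.0066] [-0.032   0.0627  0.1015]
[ 0.0035 -0.0425  0.0056] [-0.032   0.0627  0.1015]
[-0.0012 -0.0428  0.0043] [-0.032   0.0627  0.1015]
```

>>> carry_out(
  targets=[
    [0.033,-0.028,0.006,-0.032,0.063,0.101,0.3],
    [0.029,-0.031,0.007,-0.032,0.063,0.101,0.3],
    [0.026,-0.034,0.007,-0.032,0.063,0.101,0.3],
    [0.022,-0.036,0.008,-0.032,0.063,0.101,0.3],
    [0.017,-0.039,0.008,-0.032,0.063,0.101,0.3],
    [0.013,-0.04,0.007,-0.032,0.063,0.101,0.3],
    [0.008,-0.042,0.007,-0.032,0.063,0.101,0.3],
    [0.003,-0.042,0.006,-0.032,0.063,0.101,0.3],
    [-0.001,-0.043,0.004,-0.032,0.063,0.101,0.3],
    [0,0,0,0,0,0,0.3],
  ],
)

```text
time: 1.75
ee_pos: [0.4017, -0.3274, 0.1715]
tool_rot: [[0.777, -0.464, 0.425], [-0.389, -0.885, -0.255], [0.495, 0.033, -0.868]]
force: [0.2, -0.2, -0.4]
finger_gap: 0.0609
finger_force: 0.0
```

Run:
```python
from h import *
env.carry=None
s=env.observe();M=np.array([.487,-.339,.066])
print(s["ee_pos"],[x.round(3) for x in move(M+.13*n,R0)],np.round(s["joints"],1),s["finger_gap"],s["time"])
i=env.camera_info("wrist");im=env.capture("wrist");cv2.imwrite("pics/w1.png",im[:,:,::-1])
np.savez("w1.npz",**{k:i[k] for k in i})
for k in("middle_dial_grip","right_dial_grip","left_dial_tip"):print(k,[(np.round(d["pixel"],1),round(d["confidence"],2)) for d in env.landmark_of(k,"wrist")[:3]])
```

```text
[ 0.40171724 -0.32735065  0.1714987 ] [array([ 0.007, -0.037,  0.001]), array([-0.027,  0.091,  0.106])] [ 49.3   5.6 -14.  132.1  -4.4  12.9 -77.3] 0.06094041753293563 1.75
middle_dial_grip [(array([281.4, 171.2]), 0.96)]
right_dial_grip [(array([358. , 184.9]), 0.93)]
left_dial_tip []
```

View pics/w1.png

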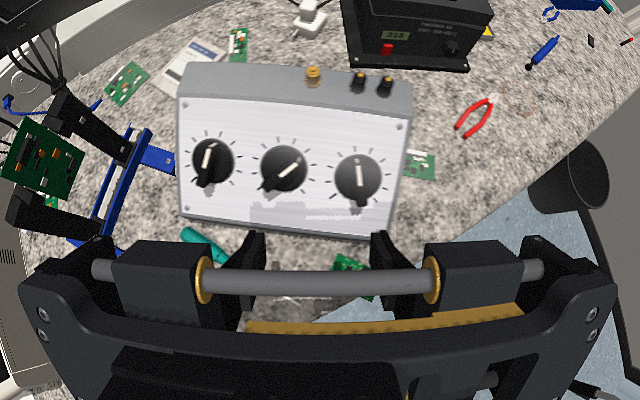

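The wrist view shows the middle dial at (284,168), its pointer to the upper right, about position 6. The right dial is at (358,180) with its pointer nearly straight up, about position 4. J6 is near its lower limit at 12.9°. I'll rectify the panel to confirm the angles and refine the positions.

Run:
```python
from h import *
i=dict(np.load("w1.npz"))
W=[(281.4,171.2),(358,184.9)];T=[(338,191),(364,208)];S=[(311,197),(335,188)]
X=[]
for w,t,s in zip(W,T,S):
    p,e=tri([ray("top",t),ray("scene",s),ray("wrist",w,i)]);X.append(p);print(p.round(4),round(e,4))
print(np.linalg.norm(X[0]-X[1]),((X[0]-X[1])@n),((X[0]-X[1])@u))
im=cv2.imread("pics/w1.png");s=3
C=(X[0]+X[1])/2-yb*0
out=np.zeros((300,480,3),np.uint8);mx=np.zeros((300,480),np.float32);my=mx.copy()
for r in range(300):
    for c in range(480):
        q=C-yb*(c-240)/3e3-u*(r-150)/3e3
        mx[r,c],my[r,c]=proj("wrist",q,i)
o=cv2.resize(cv2.remap(im,mx,my,cv2.INTER_CUBIC),(800,500));cv2.imwrite("pics/rect1.png",o)
```

```text
[ 0.487  -0.3378  0.0658] 0.0015
[ 0.4442 -0.3982  0.0667] 0.0038
0.07408948319283604 -0.002007554489238229 0.0013000729318494407
```

View pics/rect1.png

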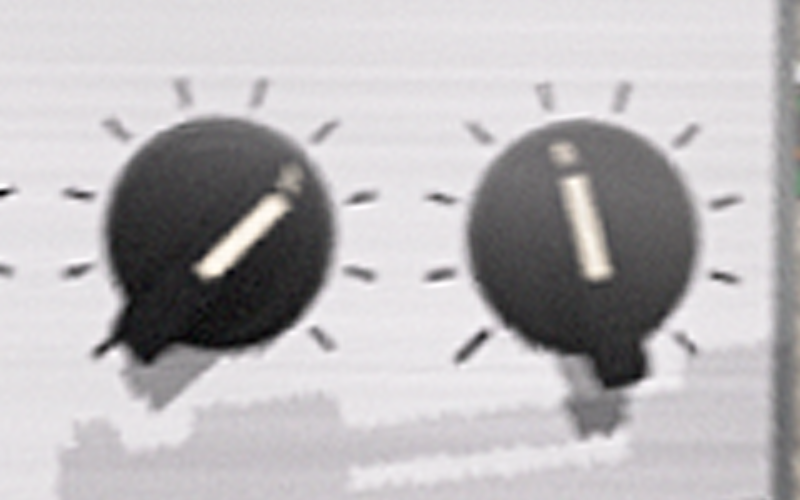

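The rectified view confirms it. The middle pointer is on tick 6 at (325,130), and the right pointer is on tick 4 at (545,95). So the middle dial needs −90° and the right dial +60°. Next is the hover above the middle dial.

```bash
cat >> h.py <<'E'
def rows(Xt,Rt,N):
    t,w=move(Xt,Rt);print("total",t.round(4),w.round(3),np.degrees(np.linalg.norm(w)).round(1))
    for k in range(N):print((Rot.from_rotvec(w*k/N).inv().apply(t)/N).round(3).tolist(),(w/N).round(3).tolist())
def Rth(th):return R0@Rot.from_rotvec([0,0,np.radians(th)]).as_matrix()
E
python3 - <<'E'
from h import *
i=dict(np.load("w1.npz"))
C=np.array([(.487+.4442)/2,(-.3378-.3982)/2,.06625])
for c,r in((220,234),(583,234)):
    q=C-yb*(c-400)/5e3-u*(r-250)/5e3
    o=-i["R"].T@i["t"];d=q-o
    P=C-.015*n
    g=o+d*((P-o)@n/(d@n))+.015*n;print(g.round(4))
    if c==220:M=g
rows(M+.05*n,Rth(45),6)
E
```

```text
[ 0.4855 -0.3359  0.0654]
[ 0.4432 -0.3996  0.0654]
total [ 0.0112 -0.0443  0.0802] [0.017 0.094 0.878] 50.6
[0.002, -0.007, 0.013] [0.003, 0.016, 0.146]
[0.001, -0.008, 0.013] [0.003, 0.016, 0.146]
[-0.001, -0.007, 0.013] [0.003, 0.016, 0.146]
[-0.002, -0.007, 0.013] [0.003, 0.016, 0.146]
[-0.003, -0.007, 0.013] [0.003, 0.016, 0.146]
[-0.004, -0.006, 0.013] [0.003, 0.016, 0.146]
```

>>> carry_out(
  targets=[
    [0.002,-0.007,0.009,0.003,0.016,0.146,0.5],
    [0.001,-0.008,0.009,0.003,0.016,0.146,0.5],
    [-0.001,-0.007,0.009,0.003,0.016,0.146,0.5],
    [-0.002,-0.007,0.009,0.003,0.016,0.146,0.5],
    [-0.003,-0.007,0.009,0.003,0.016,0.146,0.5],
    [-0.004,-0.006,0.009,0.003,0.016,0.146,0.5],
    [0,0,0,0,0,0,0.5],
  ],
)

```text
time: 2.82
ee_pos: [0.4261, -0.3201, 0.1551]
tool_rot: [[0.343, -0.841, 0.419], [-0.836, -0.476, -0.272], [0.428, -0.257, -0.867]]
force: [-0.6, -0.1, -0.2]
finger_gap: 0.043
finger_force: 0.0
```

Run:
```python
from h import *
s=env.observe()
print(np.round(s["joints"],1),s["finger_gap"])
i=env.camera_info("wrist");im=env.capture("wrist");cv2.imwrite("pics/w2.png",im[:,:,::-1])
np.savez("w2.npz",**{k:i[k] for k in i})
M=np.array([.4855,-.3359,.0654]);print([x.round(3) for x in move(M+.05*n,Rth(45))],"tip",proj("wrist",s["ee_pos"]))
for k in("middle_dial_grip","right_dial_grip","left_dial_tip"):print(k,[(np.round(d["pixel"],1),round(d["confidence"],2)) for d in env.landmark_of(k,"wrist")[:3]])
```

```text
[  62.5   10.3  -33.1  130.9   32.    12.1 -152.3] 0.04303259806672888
[array([-0.008, -0.017,  0.057]), array([0.05 , 0.074, 0.255])] tip [317.45618964 246.47258305]
middle_dial_grip [(array([294., 202.]), 0.82)]
right_dial_grip [(array([368.7, 166.1]), 0.66)]
left_dial_tip [(array([216.4, 227.8]), 0.86)]
```

View pics/w2.png

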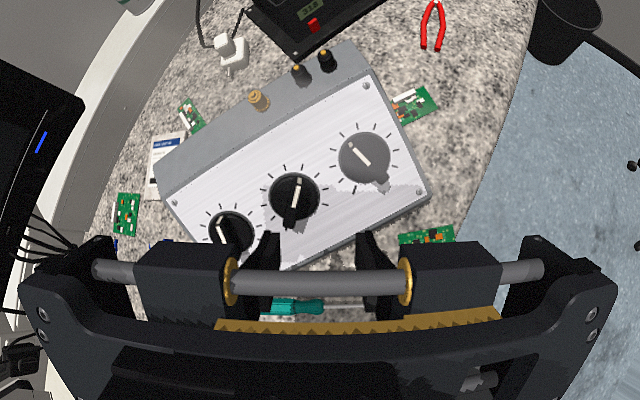

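This view shows the middle dial at (294,196) and the right dial at (364,157). J7 and J6 are both at their limits, so I'll grasp with the half-turned tool instead. First I'll fit the dial positions and yaw from both wrist views.

Run:
```python
from h import *
from scipy.optimize import least_squares
I=[dict(np.load("w1.npz")),dict(np.load("w2.npz"))]
L=[[(281.4,171.2),(358,184.9)],[(294,202),(368.7,166.1)]]  # grip, 15 mm
K=[[(284,168),(357,179)],[(294,196),(364,157)]]            # skirt, ~4 mm
def res(p,which):
    y=p[3];x=np.array([np.cos(y),np.sin(y),0]);yy=np.array([-np.sin(y),np.cos(y),0]);nn=np.array([0,0,1])*np.cos(a)-x*np.sin(a)
    r=[]
    for k in range(2):
        for j in range(2):
            g=p[:3]-j*.072*yy
            if which&1:r+=list(proj("wrist",g,I[k])-L[k][j])
            if which&2:r+=list(proj("wrist",g-.011*nn,I[k])-K[k][j])
    return np.array(r)
for w in(1,2,3):
    s=least_squares(res,[.485,-.336,.066,yaw],args=(w,));p=s.x
    print(w,p[:3].round(4),np.degrees(p[3]).round(2),np.abs(s.fun).max().round(2))
    g=p[:3];print(proj("top",g),proj("scene",g))
s=env.observe();R=np.array(s["tool_rot"])
z=R[:,2];print("tilt",np.degrees(np.arccos(-z[2])))
```

```text
1 [ 0.4824 -0.3348  0.0786] -37.59 1.25
[336.88670204 192.50105274] [311.50203082 193.60821569]
2 [ 0.4831 -0.3356  0.0775] -34.94 1.17
[337.18339234 192.29756343] [311.38235405 193.76167693]
3 [ 0.4827 -0.3351  0.0784] -36.33 3.21
[336.98987929 192.39380426] [311.43714916 193.60053384]
tilt 29.829493362098958
```

```bash
cat >> h.py <<'E'
yaw=np.radians(-34.3)
def frame(tilt):
    xb=np.array([np.cos(yaw),np.sin(yaw),0]);yb=np.array([-np.sin(yaw),np.cos(yaw),0]);a=np.radians(tilt)
    n=np.array([0,0,1])*np.cos(a)-xb*np.sin(a);u=xb*np.cos(a)+np.array([0,0,1])*np.sin(a);return u,yb,n
u,yb,n=frame(35);Mg=np.array([.483,-.3355,.078]);Rg=Mg-.072*yb
def Rth(th,tilt=35):
    U,Y,N=frame(tilt);return np.c_[U,-Y,-N]@Rot.from_rotvec([0,0,np.radians(th)]).as_matrix()
E
python3 - <<'E'
from h import *
rows(Mg+.08*n,Rth(20,22),1)
rows(Mg+.08*n,Rth(-75,22),1)
E
```

```text
total [-0.0052 -0.0178  0.015 ] [-0.069 -0.119 -0.169] 12.5
[-0.005, -0.018, 0.015] [-0.069, -0.119, -0.169]
total [-0.0052 -0.0178  0.015 ] [ 0.047 -0.151 -1.824] 104.9
[-0.005, -0.018, 0.015] [0.047, -0.151, -1.824]
```

>>> carry_out(
  targets=[
    [-0.002,-0.009,-0.01,-0.035,-0.06,-0.085,0.5],
    [-0.002,-0.009,-0.01,-0.035,-0.06,-0.085,0.5],
    [0,0,0,0,0,-0.18,0.5],
    [0,0,0,0,0,-0.18,0.5],
    [0,0,0,0,0,-0.18,0.5],
    [0,0,0,0,0,-0.18,0.5],
    [0,0,0,0,0,-0.18,0.5],
    [0,0,0,0,0,-0.18,0.5],
    [0,0,0,0,0,-0.18,0.5],
    [0,0,0,0,0,-0.18,0.5],
  ],
)

```text
time: 4.28
ee_pos: [0.4315, -0.3007, 0.1744]
tool_rot: [[0.851, 0.426, 0.309], [0.498, -0.842, -0.21], [0.17, 0.332, -0.928]]
force: [-0.2, -0.1, -0.9]
finger_gap: 0.0431
finger_force: 0.0
```

Run:
```python
from h import *
s=env.observe();print(np.round(s["joints"],1))
rows(Mg+.06*n,Rth(-135,22),6)
```

```text
[ 85.3  16.5 -63.7 124.   36.7  31.2 -64.9]
total [0.0039 0.0071 0.0542] [-1.000e-03 -1.000e-03 -1.258e+00] 72.1
[0.001, 0.001, 0.009] [-0.0, -0.0, -0.21]
[0.0, 0.001, 0.009] [-0.0, -0.0, -0.21]
[0.0, 0.001, 0.009] [-0.0, -0.0, -0.21]
[-0.0, 0.001, 0.009] [-0.0, -0.0, -0.21]
[-0.0, 0.001, 0.009] [-0.0, -0.0, -0.21]
[-0.001, 0.001, 0.009] [-0.0, -0.0, -0.21]
```

>>> carry_out(
  targets=[
    [0.001,0.001,0.002,0,0,-0.18,0.5],
    [0,0.001,0.002,0,0,-0.18,0.5],
    [0,0.001,0.002,0,0,-0.18,0.5],
    [0,0.001,0.002,0,0,-0.18,0.5],
    [0,0.001,0.002,0,0,-0.18,0.5],
    [0,0.001,0.002,0,0,-0.18,0.5],
    [0,0.001,0.002,0,0,-0.18,0.5],
    [0,0,0,0,0,0,0.5],
  ],
)

```text
time: 5.28
ee_pos: [0.442, -0.3061, 0.1639]
tool_rot: [[-0.137, 0.941, 0.309], [0.955, 0.208, -0.209], [-0.261, 0.267, -0.928]]
force: [-0.7, 0.3, -0.2]
finger_gap: 0.0438
finger_force: 0.0
```

Run:
```python
from h import *
s=env.observe();print(np.round(s["joints"],1))
rows(Mg+.045*n,Rth(-135,34),4)
```

```text
[ 91.1  26.7 -75.9 123.1  53.4  38.8  -7.7]
total [-0.0041  0.0023  0.0546] [-0.149 -0.15  -0.007] 12.1
[-0.001, 0.001, 0.014] [-0.037, -0.037, -0.002]
[-0.001, 0.0, 0.014] [-0.037, -0.037, -0.002]
[0.0, -0.0, 0.014] [-0.037, -0.037, -0.002]
[0.001, -0.001, 0.014] [-0.037, -0.037, -0.002]
```

>>> carry_out(
  targets=[
    [-0.001,0.001,0.014,-0.037,-0.037,-0.002,0.5],
    [-0.001,0,0.014,-0.037,-0.037,-0.002,0.5],
    [0,0,0.014,-0.037,-0.037,-0.002,0.5],
    [0.001,-0.001,0.013,-0.037,-0.037,-0.002,0.5],
    [0,0,0,0,0,0,0.5],
  ],
)

```text
time: 5.9
ee_pos: [0.4617, -0.3198, 0.114]
tool_rot: [[-0.091, 0.884, 0.459], [0.915, 0.256, -0.313], [-0.394, 0.392, -0.831]]
force: [-0.1, 0.1, 1.0]
finger_gap: 0.0438
finger_force: 0.0
```

Run:
```python
from h import *
s=env.observe();print(np.round(s["joints"],1))
rows(Mg-.007*n,Rth(-135,34),4)
i=env.camera_info("wrist");im=env.capture("wrist");cv2.imwrite("pics/w3.png",im[:,:,::-1])
print([(k,proj("wrist",p,i).round(1)) for k,p in(("M",Mg),("R",Rg),("tcp",s["ee_pos"]))])
for k in("middle_dial_grip","right_dial_grip"):print(k,[(np.round(d["pixel"],1),round(d["confidence"],2)) for d in env.landmark_of(k,"wrist")[:3]])
```

```text
[ 76.4  24.4 -56.3 131.5  94.3  23.1 -47.5]
total [-0.0023  0.0008  0.0516] [-0.003 -0.003  0.004] 0.3
[-0.001, 0.0, 0.013] [-0.001, -0.001, 0.001]
[-0.001, 0.0, 0.013] [-0.001, -0.001, 0.001]
[-0.001, 0.0, 0.013] [-0.001, -0.001, 0.001]
[-0.001, 0.0, 0.013] [-0.001, -0.001, 0.001]
[('M', array([317.9, 222.4])), ('R', array([253.5, 281. ])), ('tcp', array([316.8, 247. ]))]
middle_dial_grip [(array([316.8, 222.5]), 0.85)]
right_dial_grip []
```

View pics/w3.png

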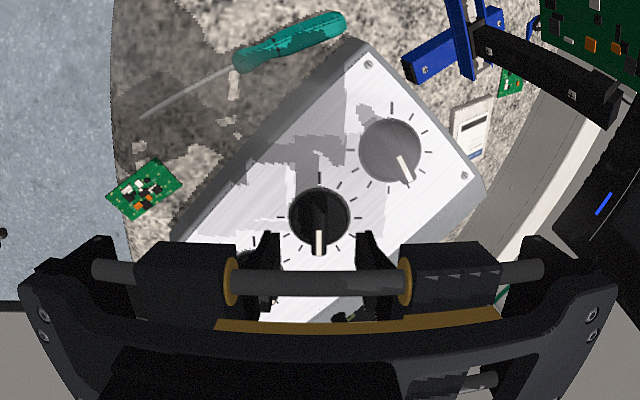

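The middle bar is aligned between the fingers, at (318,225). The landmark agrees with my fit to 1 px, so I'll descend and grip.

>>> carry_out(
  targets=[
    [-0.001,0,0.013,0,0,0,0.5],
    [-0.001,0,0.013,0,0,0,0.5],
    [0,0,0.012,0,0,0,0.5],
    [0,0,0.01,0,0,0,0.5],
    [0,0,0,0,0,0,0.5],
    [0,0,0,0,0,0,1],
    [0,0,0,0,0,0,1],
    [0,0,0,0,0,0,1],
  ],
  newtons=30,
)

```text
time: 7.05
ee_pos: [0.4853, -0.3371, 0.0763]
tool_rot: [[-0.09, 0.882, 0.462], [0.914, 0.258, -0.314], [-0.396, 0.394, -0.83]]
force: [0.1, 0.0, 0.3]
finger_gap: 0.0209
finger_force: 0.0
```

Run:
```python
from h import *
s=env.observe();print(np.round(s["joints"],1),s["finger_gap"],s["finger_force"],s["torque"])
rows(Mg-.0045*n,Rth(-135,34),1)
```

```text
[ 73.7  32.4 -54.8 129.5 104.5  28.1 -54.3] 0.020860890890082463 0.0 [ 0.38284087  0.45865213 -0.01102349]
total [ 0.001  -0.0009  0.0015] [-0.    -0.001  0.005] 0.3
[0.001, -0.001, 0.002] [-0.0, -0.001, 0.005]
```

>>> carry_out(
  targets=[
    [0,0,0.001,0,0,0,1],
    [0,0,0,0,0,0,1],
    [0,0,0,0,0,0,1],
  ],
  newtons=30,
)

```text
time: 7.42
ee_pos: [0.485, -0.3376, 0.0753]
tool_rot: [[-0.09, 0.883, 0.461], [0.913, 0.258, -0.315], [-0.397, 0.392, -0.83]]
force: [-6.7, 0.9, 7.5]
finger_gap: 0.0105
finger_force: 32.3
```

>>> carry_out(
  targets=[
    [0,0,0,0,0,-0.157,1],
    [0,0,0,0,0,-0.157,1],
    [0,0,0,0,0,-0.157,1],
    [0,0,0,0,0,-0.157,1],
    [0,0,0,0,0,-0.157,1],
  ],
  newtons=35,
)

```text
time: 8.05
ee_pos: [0.486, -0.3368, 0.0756]
tool_rot: [[-0.691, 0.556, 0.462], [0.459, 0.831, -0.313], [-0.559, -0.004, -0.829]]
force: [-2.2, 2.5, 4.2]
finger_gap: 0.0108
finger_force: 38.7
```

Run:
```python
from h import *
s=env.observe();print(np.round(s["joints"],1),s["finger_gap"],s["finger_force"],s["force"],s["torque"])
rows(Mg-.0055*n,Rth(-225,34),1)
```

```text
[ 66.6  28.5 -45.2 129.8 107.3  22.4 -14.2] 0.01080651271206041 38.710134272114374 [-2.15661405  2.4753857   4.17211284] [0.39108751 0.32200071 0.00916265]
total [ 0.0013 -0.0006  0.0017] [ 0.002 -0.    -0.775] 44.4
[0.001, -0.001, 0.002] [0.002, -0.0, -0.775]
```

>>> carry_out(
  targets=[
    [0,0,0,0,0,-0.157,1],
    [0,0,0,0,0,-0.157,1],
    [0,0,0,0,0,-0.157,1],
    [0,0,0,0,0,-0.157,1],
    [0,0,0,0,0,-0.157,1],
    [0,0,0,0,0,0,1],
  ],
)

```text
time: 8.8
ee_pos: [0.4863, -0.3356, 0.0753]
tool_rot: [[-0.882, -0.091, 0.463], [-0.258, 0.915, -0.311], [-0.395, -0.394, -0.83]]
force: [-3.4, 5.4, 5.1]
finger_gap: 0.0108
finger_force: 37.2
```

Run:
```python
from h import *
s=env.observe();print(np.round(s["joints"],1),s["finger_gap"],s["finger_force"],s["force"],s["torque"])
rows(Mg-.0055*n,Rth(-225,34),1)
```

```text
[ 58.   25.4 -34.5 130.2 112.1  17.2  23.5] 0.010832976069008234 37.23533332144143 [-3.39932615  5.35441642  5.13875951] [0.78201684 0.23917963 0.18367868]
total [ 0.0018 -0.0007  0.0017] [0.004 0.001 0.004] 0.3
[0.002, -0.001, 0.002] [0.004, 0.001, 0.004]
```

>>> carry_out(
  targets=[
    [0,0,0,0,0,0,0.5],
    [0,0,0,0,0,0,0.5],
    [0,0,0,0,0,0,0.5],
    [0,0,0,0,0,0,0.5],
    [0,0,-0.012,0,0,0,0.5],
    [0,0,-0.02,0,0,0,0.5],
    [0,0,-0.02,0,0,0,0.5],
    [0,0,0,0,0,0,0.5],
  ],
)

```text
time: 9.8
ee_pos: [0.4617, -0.3217, 0.1193]
tool_rot: [[-0.883, -0.086, 0.462], [-0.255, 0.914, -0.316], [-0.395, -0.396, -0.829]]
force: [0.1, -0.2, -0.2]
finger_gap: 0.0433
finger_force: 0.0
```

Run:
```python
from h import *
s=env.observe();print(np.round(s["joints"],1),s["finger_gap"])
rows(Rg+.045*n,Rth(-195,34),5)
```

```text
[ 59.1  17.4 -34.5 132.1  95.1  12.8  38.3] 0.04331361899952206
total [ 0.0526 -0.0484  0.0035] [-0.001  0.     0.525] 30.1
[0.011, -0.01, 0.001] [-0.0, 0.0, 0.105]
[0.009, -0.011, 0.001] [-0.0, 0.0, 0.105]
[0.008, -0.012, 0.001] [-0.0, 0.0, 0.105]
[0.007, -0.012, 0.001] [-0.0, 0.0, 0.105]
[0.006, -0.013, 0.001] [-0.0, 0.0, 0.105]
```

>>> carry_out(
  targets=[
    [0.011,-0.01,0.001,0,0,0.105,0.5],
    [0.009,-0.011,0.001,0,0,0.105,0.5],
    [0.008,-0.012,0.001,0,0,0.105,0.5],
    [0.007,-0.012,0.001,0,0,0.105,0.5],
    [0.006,-0.013,0.001,0,0,0.105,0.5],
    [0,0,0,0,0,0,0.5],
  ],
)

```text
time: 10.55
ee_pos: [0.4211, -0.3821, 0.1117]
tool_rot: [[-0.808, 0.368, 0.46], [0.239, 0.919, -0.314], [-0.538, -0.143, -0.83]]
force: [0.4, 0.7, -0.5]
finger_gap: 0.0435
finger_force: 0.0
```

Run:
```python
from h import *
s=env.observe();print(np.round(s["joints"],1))
rows(Rg-.0055*n,Rth(-195,34),4)
i=env.camera_info("wrist");im=env.capture("wrist");cv2.imwrite("pics/w4.png",im[:,:,::-1])
print([(k,proj("wrist",p,i).round(1)) for k,p in(("M",Mg),("R",Rg),("tcp",s["ee_pos"]))])
for k in("middle_dial_grip","right_dial_grip"):print(k,[(np.round(d["pixel"],1),round(d["confidence"],2)) for d in env.landmark_of(k,"wrist")[:3]])
```

```text
[ 79.3  22.  -46.4 130.8  95.6  12.7  18.8]
total [-0.0023  0.0008  0.0473] [ 0.001 -0.002 -0.001] 0.2
[-0.001, 0.0, 0.012] [0.0, -0.001, -0.0]
[-0.001, 0.0, 0.012] [0.0, -0.001, -0.0]
[-0.001, 0.0, 0.012] [0.0, -0.001, -0.0]
[-0.001, 0.0, 0.012] [0.0, -0.001, -0.0]
[('M', array([410.8, 245.8])), ('R', array([318.5, 223.7])), ('tcp', array([317.2, 246.8]))]
middle_dial_grip [(array([416.5, 245.3]), 0.75)]
right_dial_grip [(array([341. ,  56.8]), 0.68), (array([320.8, 228. ]), 0.65)]
```

View pics/w4.png

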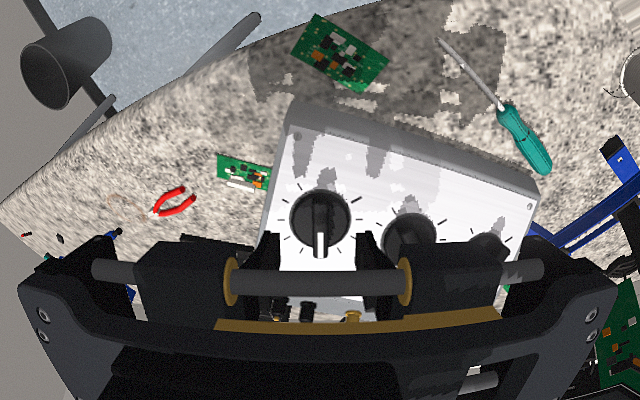

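The right bar sits centred between the fingers at (320,225), so I'll descend and grip.

>>> carry_out(
  targets=[
    [-0.001,0,0.012,0,0,0,0.5],
    [-0.001,0,0.012,0,0,0,0.5],
    [0,0,0.012,0,0,0,0.5],
    [0,0,0.011,0,0,0,0.5],
    [0,0,0,0,0,0,0.5],
    [0,0,0,0,0,0,1],
    [0,0,0,0,0,0,1],
    [0,0,0,0,0,0,1],
    [0,0,0,0,0,0,1],
    [0,0,0,0,0,0,1],
  ],
  newtons=35,
)

```text
time: 11.95
ee_pos: [0.4455, -0.3959, 0.0754]
tool_rot: [[-0.808, 0.364, 0.462], [0.235, 0.92, -0.314], [-0.54, -0.145, -0.829]]
force: [-3.4, 1.6, 6.2]
finger_gap: 0.0109
finger_force: 36.7
```

Run:
```python
from h import *
s=env.observe();print(np.round(s["joints"],1),s["finger_gap"],s["finger_force"],s["torque"])
rows(Rg-.0055*n,Rth(-195,34),1)
```

```text
[ 79.   30.5 -48.9 128.8 107.5  19.3   9.7] 0.010871126149207773 36.678394343471155 [ 0.28039125  0.35275037 -0.12946698]
total [ 0.0012 -0.0007  0.0016] [ 0.001 -0.     0.003] 0.2
[0.001, -0.001, 0.002] [0.001, -0.0, 0.003]
```

Now I'll turn the right dial clockwise by 60° (1.047 rad).

>>> carry_out(
  targets=[
    [0,0,0,0,0,0.15,1],
    [0,0,0,0,0,0.15,1],
    [0,0,0,0,0,0.15,1],
    [0,0,0,0,0,0.15,1],
    [0,0,0,0,0,0.15,1],
    [0,0,0,0,0,0.15,1],
    [0,0,0,0,0,0.147,1],
    [0,0,0,0,0,0,1],
  ],
)

```text
time: 12.95
ee_pos: [0.4446, -0.3968, 0.0752]
tool_rot: [[-0.087, 0.883, 0.461], [0.914, 0.254, -0.316], [-0.396, 0.394, -0.83]]
force: [-7.7, 1.6, 8.1]
finger_gap: 0.0106
finger_force: 36.8
```

Run:
```python
from h import *
s=env.observe();print(np.round(s["joints"],1),s["finger_gap"],s["finger_force"],s["force"],s["torque"])
rows(Rg-.0055*n,Rth(-135,34),1)
```

```text
[ 88.4  37.5 -62.5 128.4 103.1  28.9 -42.1] 0.01057810336078697 36.75766480653692 [-7.74161759  1.56223476  8.1287346 ] [-0.01226083  0.63840838 -0.29292573]
total [ 0.0007 -0.0003  0.0016] [-0.002  0.     0.001] 0.1
[0.001, -0.0, 0.002] [-0.002, 0.0, 0.001]
```

Release, back off well clear and look.

>>> carry_out(
  targets=[
    [0,0,0,0,0,0,0.5],
    [0,0,0,0,0,0,0.5],
    [0,0,0,0,0,0,0.5],
    [0,0,0,0,0,0,0.5],
    [0,0,-0.012,0,0,0,0.5],
    [0,0,-0.02,0,0,0,0.5],
    [0,0,-0.03,0,0,0,0.5],
    [0,0,-0.03,0,0,0,0.5],
    [0,0,-0.02,0,0,0,0.5],
    [0,0,0,0,0,0,0.5],
  ],
)

```text
time: 14.2
ee_pos: [0.3933, -0.3613, 0.1685]
tool_rot: [[-0.087, 0.883, 0.461], [0.914, 0.256, -0.316], [-0.397, 0.394, -0.829]]
force: [0.2, -0.4, -0.6]
finger_gap: 0.0436
finger_force: 0.0
```

Run:
```python
from h import *
s=env.observe();print(np.round(s["joints"],1),s["finger_gap"],s["ee_pos"])
i=env.camera_info("wrist");im=env.capture("wrist");cv2.imwrite("pics/w5.png",im[:,:,::-1])
C=Mg-.009*n;mx=np.zeros((300,540),np.float32);my=mx.copy()
for r in range(300):
    for c in range(540):mx[r,c],my[r,c]=proj("wrist",C-yb*(c-270)/2500-u*(r-150)/2500,i)
o=cv2.resize(cv2.remap(im[:,:,::-1].copy(),mx,my,cv2.INTER_CUBIC),(790,440))
cv2.imwrite("pics/rect5.png",o)
```

```text
[104.7  20.5 -74.1 131.4  69.3  18.9 -13.9] 0.0436293002247321 [ 0.39332741 -0.36125427  0.16849783]
```

View pics/rect5.png

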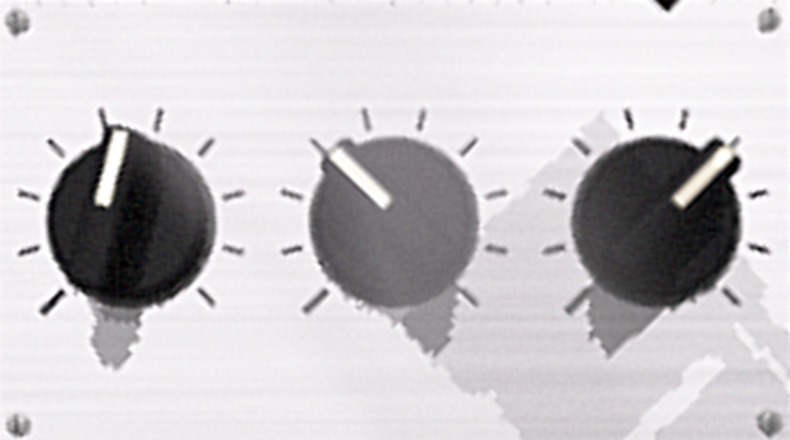

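The rectified view shows the middle pointer on tick 3 at (322,148) and the right pointer on tick 6 at (735,147). Both dials are clicked in, and the gripper is clear of the box.

```bash
python3 -c "
from plant import env
print(env.job_done())"
```

```text
the job is handed in; nothing more can be done
None
```

I turned the middle dial from 6 down to 3, then the right dial from 4 up to 6. The last picture shows both pointers on their ticks and the gripper clear of the box; nothing else was moved, and the job was handed in at about 14 s.

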